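# Jack a hung bench unit off its keyhole studs with the hand-pumped lift

## Task

The heavy supply unit hangs by its two keyhole ears on the studs of the service stand, and the little hand-pumped lift stands under it. Pump the lift's lever through full strokes until the lift has carried the unit as high as it will go and the lever turns solid part-way down (stop pressing there, do not heave on it), so that the stud heads face the wide ends of the keyholes. Then draw the unit forward off the studs until it stands against the front lip of the lift's deck, and let go; leave the objective, the loupe and the screwdriver beside the stand alone.

Things in the scene. Friction and masses are not known exactly. Their poses are not given: they have to be found in the camera images.
- bay: Service stand, fixed to the worktop: aluminium base plate 185 x 200 x 12 mm with the lift's steel housing and a dark upright stud plate on two posts. Origin on the worktop under the lift; x points from the lever to the stud plate, y left, z up. Plate front at x = 55 mm, 200 wide, z 118 to 232; a lip folded 12 mm forward along its top (underside z = 232.5) stops the unit from rising further.
- stud_left (a point): Centre of the front of the left stud's head (left = +y of the stand), at x = 46, y = 72, z = 196 mm in the stand's frame. Steel stud out of the plate: shank 6.6 mm in diameter, 4.9 mm long, then a head 13 mm in diameter, 4 mm thick.
- stud_right (a point): The same point of the right stud, at y = -72 mm.
- lever (a joint): Pump lever, rad: 0 = up at rest (a spring returns it there by itself), 0.48 = down. Each full stroke raises the deck by one 5 mm notch, which catches past about 0.40; a shorter stroke gains nothing. From 0.46 a rubber buffer stops it. Pad force before that up to 9 N with the deck empty, 13 N under the unit. With the unit at its upper stop the lever turns solid at 0.25 to 0.33; let up, the deck sinks 2.5 mm on to its last notch.
- lever_hinge (a point): Middle of the lever's pin, which lies along the stand's y at x = -45, z = 70 mm. From it the lever reaches 174 mm toward -x of the stand, sloping up by 0.28 rad at rest and down by 0.20 rad on its buffer.
- pad_top (a point): Middle of the flat top of the lever's grey palm pad (78 mm along the lever, 34 wide, 18 thick), 135 mm from the pin; moves with the lever. Height 116 mm at rest, 51 to 54 mm fully down, 72 to 80 mm where the lever finally turns solid; x in the stand's frame goes from -172 to -179 mm. Can be pressed down from above with closed fingers.
- lift (a joint): Height of the deck above its lowest position, m. Pawls hold it against falling; it starts between 0 and 0.011. Its notches are multiples of 0.005; the one at 0.030 is the last it can reach under the unit, and there the stud heads face the wide ends of the keyholes.
- deck_front (a point): Point on the deck's top at the rear face of its front lip, middle; rises with the deck, 110 mm over the worktop at lift 0. In the stand's frame x = -61.5, y = 0. The deck is a level aluminium plate 118 x 108 mm (x, y) with black slide strips; the lip along its front stands 5 mm above it.
- unit: Loose grey supply unit, 3 to 4 kg, housing 84 deep (x) x 100 wide (y) x 90 mm high, on its front a meter window, knob and two coax adapters. Origin: middle of the underside; x toward the stud plate, z up. Hangs at x = 8.5, z = 124 mm of the stand. Has to rise 16 mm (+-3.5), then 10 mm forward clears the studs and 28 mm meets the lip. Slides at 3 to 9 N; pulled over 10 N against the lip it begins to tip.
- keyhole_left (a point): Centre of the wide end (20 mm across) of the keyhole in the unit's left ear, a 4 mm steel plate flush with the unit's back; 56 mm above the underside, 72 mm left of the middle, x = 44 mm. From the wide end a 9 mm slot runs up to 75 mm above the underside; at the start the stud's shank bears in the slot's upper end, its head in front of the ear.
- keyhole_right (a point): The same point of the right ear's keyhole, 72 mm right of the middle.
- unit_handle (a point): Middle of the unit's top handle: black rubber bar along the unit's x, 50 mm long, 16 wide (y), 12 high, 116 mm above the underside, straight above the origin; its two 10 mm wide legs stand 18 mm before and behind the middle, and 20 mm is free under it. Take it from above across its 16 mm width.
- corner_post (a point): The front right corner post of the dark enclosure round the worktop, at the worktop's height: upright, fixed, 30 mm square, at x = 335, y = -365 mm of the robot's base, from under the worktop to 0.87 m above it. Its twin stands at y = 485 mm and a beam joins them at z = 0.85 m. An arm that starts outside must fold in (to about 0.37 m) to pass behind the post.
- objective: Spare microscope objective, a metal barrel 30 mm in diameter, 48 mm high, standing to the right of the stand; origin at the middle of its underside. Leave it alone.
- loupe: Black loupe, 35 mm in diameter, 39 mm high, standing to the left of the stand; origin at the middle of its underside. Leave it alone.
- flat_driver: Small screwdriver with a blue handle, 135 mm long, 12 mm thick, lying to the right of the lever; origin at the middle of its underside, long axis y. Leave it alone.

How it is judged:
By the outcome, as a careful person would: the job done as asked, in the order asked, and still so for the second after the job is handed in, with the robot touching nothing.
It also fails if it takes over 67 s, if anything falls off the work surface, if the arm or the gripper's body presses on something with over 40 N, if the wrist force passes 120 N, or if a joint passes its speed limit or range.

## Robot

A 7-joint arm with a two-finger parallel gripper is mounted at the origin on a cart in front of the work surface, level with it; the furniture and walls round the work are solid. World frame = base frame: x ahead of the robot, y to its left, z up, the work surface at z = 0. Lengths are in m, angles in rad, forces in N, time in s.
With the tool pointing down it reaches from about 0.425 to 0.875 m from the base axis. Payload 4.7 kg.
Tool frame: the origin (TCP) lies where the fingers leave the gripper's body, on its centre line; the fingertips stand 70 mm ahead of it and the grasp point (between the pads) lies 51 mm ahead of it; z points along the fingers, y is the line along which they close (so a half turn about z gives the same grasp; the last joint's range is limited). The gripper opens to 87 mm and grips with 3 to 60 N. Pads are 19 mm wide; open, the fingers measure 117 mm over their backs; the gripper's body (75 mm by 190 mm) begins 51 mm behind the grasp point.
Start: joints at [1.293, 0.321, -0.07, 1.45, 0.023, 1.371, -0.057], TCP at [0.187, -0.623, 0.292] pointing down, gripper open.
Joint ranges: [-2.86, 2.86], [-0.3, 2.09], [-1.38, 1.24], [0.06, 2.45], [-1.56, 4.7], [0.09, 2.05], [-2.69, 2.69]. Speed limits (rad/s): [2.57, 2.57, 3.14, 3.14, 3.14, 3.14, 3.14].

## Interface

Orientations are given as a rotation vector (axis times angle).
In Python, from bench import ctrl gives the robot as it stands.
- The arm moves only by the tool drive_tool, never from a script. Its argument "motion" is a list of rows, each a list of 3 entries, a list of its own where there are three numbers: the shift along the tool's x, y, z in cm, then the turn, a rotation vector about the tool's x, y, z in degrees, then the opening, from -1 (shut) to 1 (fully open). In form: [[[x, y, z], [ax, ay, az], claw], ...]. A call has 1 to 12 rows; each row shifts and turns the commanded pose from where the row before left it, along the tool's axes as they then stand; what a row does not reach is not made up. A row lasts 1/8 s, in which the tool goes at most 62.5 mm and 10.7 degrees, less where a joint would pass 70% of its speed; a pose out of reach is approached as far as the arm can. A call with a gripper value outside its range is refused whole. The fingers move at their own pace and stop on an object; "force" is the grip in N (left out, the last holds). Time passes only in rows, so rows that do not move let the fingers close. It gives the time, the measured TCP pose, the force, the opening and the grip force at its end, in the units of the state.
- ctrl.get_state(): the state, without advancing time (a new reading comes with each control period).
- ctrl.get_image(name): name is "scene" or "top" or "wrist"; returns the picture (480x640x3 uint8, red, green, blue); there is no depth.
- ctrl.calibration(name): a dict with "K" (3x3 intrinsics, pixels), "distortion" ([k1, k2, p1, p2, k3] as OpenCV has them; the pictures are not rectified), "origin" and "attitude" of the camera in the world; the wrist camera has in their place "tool_from_camera" (4x4, takes a point from camera to tool coordinates, whose origin is the TCP and whose axes are the flange's). Camera axes: x right, y up, looking along -z (the intrinsics and any distortion apply to the point x, -y, -z); pixel columns grow to the right and rows downward; lengths in m; the calibration is good to about 2 mm. A picture is of the moment at which its call begins: read the wrist's pose just before it. calibration takes no time and is no camera call.
- ctrl.close_job(): hands the job in; it is judged then, once.
The state is a dict: "time": time; "joint_positions": joint angles; "qd": joint speeds; "joint_torque": joint torques, N m; "position": TCP position; "tool_rot": TCP orientation; "ft_force": force on the tool from outside, world axes, zero at the start; "torque": the same for the moment, N m; "grip_width": opening from 0.0 (shut) to 1.0 (fully open); "grip_force": force on a finger pad.
Only numpy, scipy, OpenCV 4.12 (cv2) and the standard library are available. Lean on these libraries where they do the work, as an engineer would, in place of code of your own. Each camera call takes 0.05 s, during which the arm holds its last target. There are 200 camera calls.

## Working session

There is one attempt and no reset: what is moved stays moved. The work goes in short steps, Python scripts to look and compute and a tool call to move; the robot and the scene stay as the last step left them, time stands still between calls to the robot, and variables do not carry over. Pictures are saved under pics/ and viewed, at most 11 in all, crops included, and the job is handed in when it is done.

Besides the shell and the picture viewer there is one more tool, called after "Call:" as name([rows], argument=value, ...), one row to a line, values as JSON. drive_tool: Moves the arm, as the interface text tells. Its arguments: {"type":"object","properties":{"motion":{"type":"array","items":{"type":"array"}},"force":{"type":"number"}},"required":["motion"]}

```bash
mkdir -p pics; ls; python3 - <<'E'
from bench import ctrl
import cv2,numpy as np
s=ctrl.get_state()
print({k:np.round(v,3) for k,v in s.items()})
for n in ["scene","top"]:
    im=ctrl.get_image(n); cv2.imwrite(f"pics/{n}0.png",im[:,:,::-1])
    c=ctrl.calibration(n); print(n,{k:np.round(v,4).tolist() for k,v in c.items()})
print(ctrl.calibration("wrist"))
E
```

```text
pics
{'time': np.float64(0.0), 'joint_positions': array([ 1.293,  0.322, -0.07 ,  1.452,  0.023,  1.371, -0.057]), 'qd': array([-0.001,  0.001, -0.002, -0.   ,  0.001,  0.   , -0.002]), 'joint_torque': array([ 0.0000e+00, -4.9129e+01, -4.0400e-01, -3.1253e+01, -6.4000e-02,
        4.4000e-02,  0.0000e+00]), 'position': array([ 0.187, -0.622,  0.291]), 'tool_rot': array([-3.106e+00, -4.570e-01,  1.000e-03]), 'ft_force': array([ 0.33 , -0.301,  0.195]), 'torque': array([-0.001, -0.01 , -0.006]), 'grip_force': np.float64(0.0), 'grip_width': np.float64(0.997)}
scene {'K': [[492.1918, 0.0, 318.6205], [0.0, 492.1918, 245.3926], [0.0, 0.0, 1.0]], 'distortion': [-0.1009, 0.0, 0.0, 0.0, 0.0], 'origin': [-0.1873, 0.4449, 0.7374], 'attitude': [0.5457, -1.0684, -1.942]}
top {'K': [[437.8651, 0.0, 322.9045], [0.0, 437.8651, 242.3127], [0.0, 0.0, 1.0]], 'distortion': [-0.0558, 0.0, 0.0, 0.0, 0.0], 'origin': [0.0856, 0.0534, 1.1546], 'attitude': [0.2965, -0.3701, -1.7085]}
{'K': array([[421.23159982,   0.        , 319.82674183],
       [  0.        , 421.23159982, 235.33685261],
       [  0.        ,   0.        ,   1.        ]]), 'distortion': array([-0.07837907,  0.        ,  0.        ,  0.        ,  0.        ]), 'tool_from_camera': array([[-7.06286777e-05,  9.52469797e-01,  3.04633025e-01,
         8.37015369e-02],
       [ 9.99999895e-01,  2.05400219e-04, -4.10358776e-04,
         2.43336624e-04],
       [-4.53426030e-04,  3.04632964e-01, -9.52469712e-01,
        -9.13641476e-02],
       [ 0.00000000e+00,  0.00000000e+00,  0.00000000e+00,
         1.00000000e+00]])}
```

View pics/scene0.png

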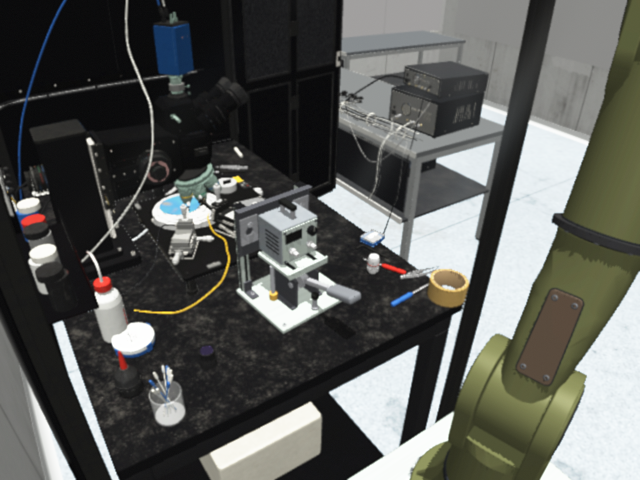

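View pics/top0.png

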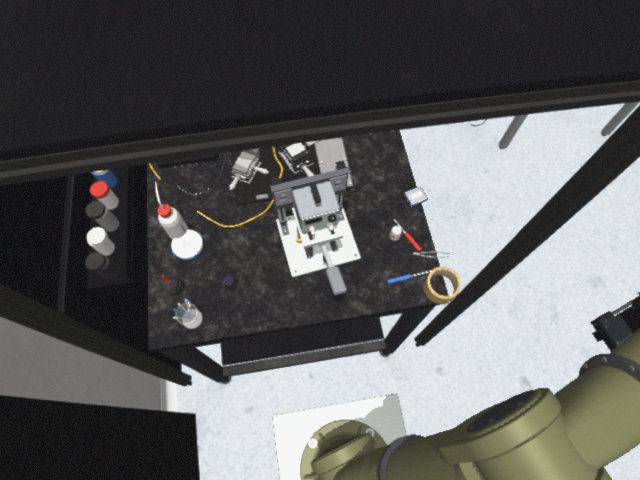

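The scene view shows the stand around (290,270) and the lever pad near (343,292). The top view shows the base plate around (318,240), the pad at (337,281) and the post at (418,340). I'll zoom in on both.

```bash
python3 - <<'E'
import cv2,numpy as np
a=cv2.imread("pics/top0.png")[160:310,260:380]
b=cv2.imread("pics/scene0.png")[180:335,230:365]
a=cv2.resize(a,None,fx=3.3,fy=3.3,interpolation=cv2.INTER_CUBIC)  
b=cv2.resize(b,None,fx=2.9,fy=3.2,interpolation=cv2.INTER_CUBIC)
h=max(a.shape[0],b.shape[0]);
f=lambda i:cv2.copyMakeBorder(i,0,h-i.shape[0],0,0,cv2.BORDER_CONSTANT)
c=np.hstack([f(a),f(b)]);print(a.shape,b.shape);cv2.imwrite("pics/crop0.png",c)
E
```

```text
(495, 396, 3) (496, 392, 3)
```

View pics/crop0.png

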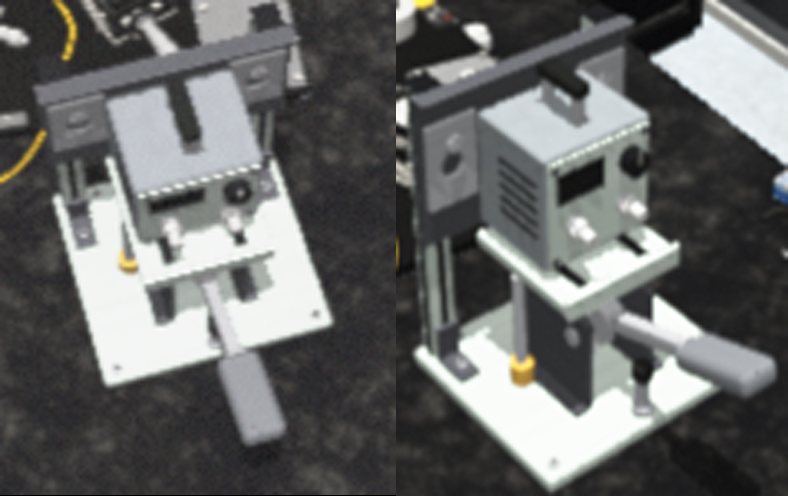

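The crop shows these top-view points: base front corners at (107,384) and (331,323), pad at (248,388), handle bar from (183,83) to (192,150), and deck lip corners at (150,290) and (272,252). I'll cast rays for them.

```bash
cat > h.py <<'E'
import cv2,numpy as np
from scipy.spatial.transform import Rotation as R
from bench import ctrl
def ray(n,uv,pose=None):
    c=ctrl.calibration(n)
    p=cv2.undistortPoints(np.array([[uv]],float),np.array(c["K"]),np.array(c["distortion"]))[0,0]
    d=np.array([p[0],-p[1],-1.])
    if pose is None: o,A=np.array(c["origin"]),R.from_rotvec(c["attitude"]).as_matrix()
    else:
        T=np.array(c["tool_from_camera"]);Rt=R.from_rotvec(pose[1]).as_matrix()
        o=pose[0]+Rt@T[:3,3];A=Rt@T[:3,:3]
    return o,A@d
def onz(n,uv,z,pose=None):
    o,d=ray(n,uv,pose); return o+d*(z-o[2])/d[2]
def proj(n,P):
    c=ctrl.calibration(n);A=R.from_rotvec(c["attitude"]).as_matrix()
    q=A.T@(np.array(P)-c["origin"]);q=q*[1,-1,-1]
    return cv2.projectPoints(q[None],np.zeros(3),np.zeros(3),np.array(c["K"]),np.array(c["distortion"]))[0].ravel()
E
python3 - <<'E'
from h import *
t=lambda u,v:(u/3.3+260-.35,v/3.3+160-.35)
s=lambda u,v:((u-396)/2.9+230-.33,v/3.2+180-.34)
P={}
for k,n,uv,z in [("bFL","top",t(107,384),.012),("bFR","top",t(331,323),.012),("bFLs","scene",s(552,488),.012),("bBLs","scene",s(415,355),.012),("pad","top",t(248,388),.116),("hf","top",t(192,150),.246),("hb","top",t(182,83),.246),
 ("hs_f","scene",s(578,92),.246),("hs_b","scene",s(549,70),.246),
 ("lipL","top",t(40,92),.235),("lipR","top",t(298,32),.235),("lipLs","scene",s(415,100),.235),("lipRs","scene",s(632,20),.235),("pads","scene",s(728,360),.116)]:
    P[k]=onz(n,uv,z);print(k,P[k].round(4))
for a,b in [("bFR","bFL"),("lipR","lipL"),("lipRs","lipLs"),("hf","hb"),("bFLs","bBLs")]:
    d=P[b]-P[a];print(a,b,np.linalg.norm(d).round(4),np.degrees(np.arctan2(d[1],d[0])).round(2))
E
```

```text
bFL [0.4965 0.0572 0.012 ]
bFR [ 0.5198 -0.1388  0.012 ]
bFLs [0.4923 0.0615 0.012 ]
bBLs [0.6757 0.0831 0.012 ]
pad [ 0.4384 -0.0483  0.116 ]
hf [ 0.5777 -0.0281  0.246 ]
hb [ 0.6339 -0.03    0.246 ]
hs_f [ 0.5835 -0.0198  0.246 ]
hs_b [ 0.6209 -0.0176  0.246 ]
lipL [0.6499 0.0736 0.235 ]
lipR [ 0.6707 -0.1244  0.235 ]
lipLs [0.6545 0.0754 0.235 ]
lipRs [ 0.6705 -0.1231  0.235 ]
pads [ 0.4297 -0.0471  0.116 ]
bFR bFL 0.1974 96.78
lipR lipL 0.1991 96.01
lipRs lipLs 0.1991 94.6
hf hb 0.0562 -1.89
bFLs bBLs 0.1847 6.7
```

Stand origin comes out near (0.602, -0.029) with yaw about 6.3°, and the handle, pad, lip and base sizes agree with this. First I'll fold the arm in, moving radially along -y of the tool.

Call:
drive_tool([
  [[0,-3,0],[0,0,0],-1],
  [[0,-5,-1],[0,0,0],-1],
  [[0,-5,-1],[0,0,0],-1],
  [[0,-5,-1],[0,0,0],-1],
  [[0,-4,-1],[0,0,0],-1],
  [[0,-2,0],[0,0,0],-1],
  [[0,0,0],[0,0,0],-1],
])

```text
time: 0.98
position: [0.1176, -0.3919, 0.3325]
tool_rot: [3.107, 0.456, -0.0]
ft_force: [0.2, -1.0, 0.4]
grip_width: 0.286
grip_force: 0.0
```

```bash
python3 -c "
from h import *
s=ctrl.get_state();print(s['position'].round(3),s['tool_rot'].round(3),s['joint_positions'].round(2),s['ft_force'].round(1))"
```

```text
[ 0.118 -0.392  0.332] [ 3.107  0.456 -0.   ] [ 1.32 -0.21 -0.09  1.93 -0.02  1.42 -0.05] [ 0.2 -1.   0.4]
```

Call:
drive_tool([
  [[0,0,0],[0,0,-10],-1],
  [[0,0,0],[0,0,-10],-1],
  [[0,0,0],[0,0,-10],-1],
  [[0,0,0],[0,0,-10],-1],
  [[0,0,0],[0,0,-10],-1],
  [[0,0,0],[0,0,-10],-1],
  [[0,0,0],[0,0,-10],-1],
  [[0,0,0],[0,0,-10],-1],
  [[0,0,0],[0,0,-10],-1],
  [[1.5,0,1],[0,0,0],-1],
  [[2,0,1],[0,0,0],-1],
  [[0,0,0],[0,0,0],-1],
])

```text
time: 2.48
position: [0.1078, -0.3589, 0.3114]
tool_rot: [-1.874, -2.52, -0.001]
ft_force: [-0.9, 0.1, 0.6]
grip_width: 0.003
grip_force: 0.0
```

```bash
python3 -c "
from h import *
s=ctrl.get_state();p=s['position'];print(p.round(3),np.hypot(p[0],p[1]),R.from_rotvec(s['tool_rot']).as_matrix().round(3),s['joint_positions'].round(2),s['ft_force'].round(1))"
```

```text
[ 0.108 -0.359  0.311] 0.37476551567549404 [[-0.288  0.958 -0.001]
 [ 0.958  0.288  0.001]
 [ 0.001 -0.    -1.   ]] [ 1.16 -0.29  0.04  2.03  0.01  1.4   1.49] [-0.9  0.1  0.6]
```

Call:
drive_tool([
  [[0.36,5.22,0],[0,0,-8],-1],
  [[0.36,5.22,0],[0,0,-8],-1],
  [[0.36,5.22,0],[0,0,-8],-1],
  [[0.36,5.22,0],[0,0,-8],-1],
  [[0.36,5.22,0],[0,0,-8],-1],
  [[0.36,5.22,0],[0,0,-8],-1],
  [[0.36,5.22,0],[0,0,-8],-1],
  [[0.36,5.22,0],[0,0,-8],-1],
  [[0,0,0],[0,0,-8],-1],
  [[0,0,0],[0,0,-7.6],-1],
  [[0,0,0],[0,0,0],-1],
])

```text
time: 3.85
position: [0.3715, -0.0607, 0.3125]
tool_rot: [-0.172, 3.136, 0.001]
ft_force: [-0.7, -0.2, 0.0]
grip_width: 0.004
grip_force: 0.0
```

```bash
python3 - <<'E'
from h import *
s=ctrl.get_state();p=s['position'];M=R.from_rotvec(s['tool_rot']).as_matrix()
print(p.round(3),M.round(3),s['joint_positions'].round(2),s['ft_force'].round(1))
im={}
for n in ["top","scene","wrist"]:
    im[n]=ctrl.get_image(n);cv2.imwrite(f"pics/{n}1.png",im[n][:,:,::-1])
c=np.hstack([cv2.resize(im["wrist"],(400,300)),cv2.resize(im["top"][160:340,220:420],(400,360))[:300]])
cv2.imwrite("pics/c1.png",c[:,:,::-1])
o=np.array([.602,-.029,0]);y=np.radians(6.3);Q=R.from_euler('z',y).as_matrix()
for nm,q in [("pad",[-.165,0,.114]),("handle",[.0085,0,.246])]: 
    w=o+Q@q; print(nm,w.round(4),(M.T@(w-p)*100).round(2))
E
```

```text
[ 0.372 -0.061  0.313] [[-0.994 -0.11   0.001]
 [-0.11   0.994  0.001]
 [-0.001  0.    -1.   ]] [ 0.54 -0.29 -0.36  2.01 -0.1   1.4   1.89] [-0.7 -0.2  0. ]
pad [ 0.438  -0.0471  0.114 ] [-6.74  0.61 19.86]
handle [ 0.6104 -0.0281  0.246 ] [-24.1    0.62   6.67]
```

View pics/c1.png

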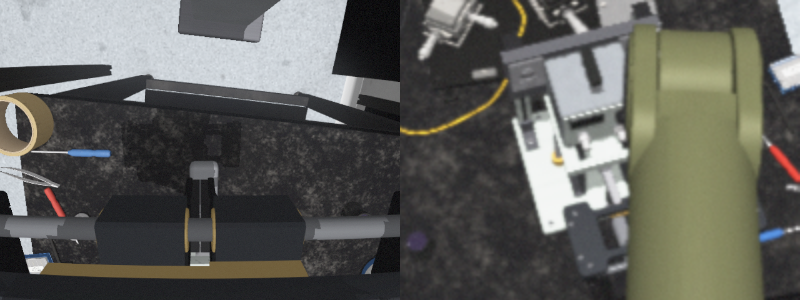

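The wrist view shows the pad's free end at about (326,272) full-scale. That is near the tool's centre line and agrees with the 0.6 cm lateral offset. I'll move above the pad.

Call:
drive_tool([
  [[-2.5,0.3,2],[0,0,0],-1],
  [[-3,0.3,4],[0,0,0],-1],
  [[-1.2,0,4],[0,0,0],-1],
  [[0,0,1.5],[0,0,0],-1],
  [[0,0,0],[0,0,0],-1],
])

```text
time: 4.62
position: [0.4356, -0.0477, 0.1968]
tool_rot: [0.171, -3.135, -0.001]
ft_force: [-0.1, -0.1, 0.3]
grip_width: 0.008
grip_force: 0.0
```

```bash
python3 - <<'E'
from h import *
s=ctrl.get_state();p=s['position'];print(p.round(4),s['joint_positions'].round(2),s['ft_force'].round(1))
im={n:ctrl.get_image(n) for n in ["wrist","scene"]}
c=np.hstack([cv2.resize(im["wrist"],(400,300)),cv2.resize(im["scene"][180:360,220:460],(400,300))])
cv2.imwrite("pics/c2.png",c[:,:,::-1])
E
```

```text
[ 0.4356 -0.0477  0.1968] [ 0.51 -0.04 -0.45  2.05 -0.02  1.13  1.75] [-0.1 -0.1  0.3]
```

View pics/c2.png

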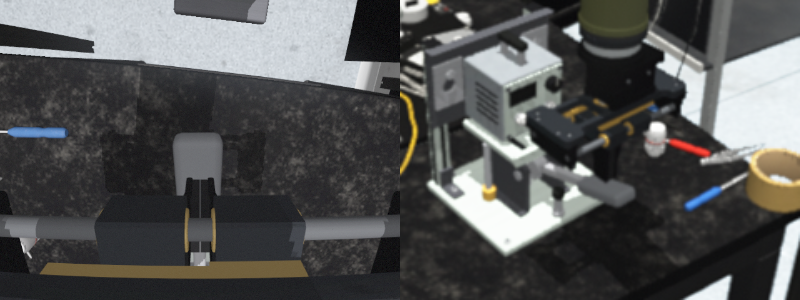

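The pad is centred under the closed fingers at column 198, with the tips about 13 mm above it. Starting stroke 1.

Call:
drive_tool([
  [[0,0,1],[0,0,0],-1],
  [[0,0,1],[0,0,0],-1],
  [[0,0,1.2],[0,0,0],-1],
  [[0,0,1.2],[0,0,0],-1],
])

```text
time: 5.22
position: [0.4349, -0.0481, 0.1534]
tool_rot: [0.172, -3.133, 0.002]
ft_force: [-7.8, -2.2, 9.4]
grip_width: 0.004
grip_force: 5.0
```

Call:
drive_tool([
  [[0,0,1],[0,0,0],-1],
  [[0,0,1],[0,0,0],-1],
  [[0,0,0.7],[0,0,0],-1],
  [[0,0,0],[0,0,0],-1],
])

```text
time: 5.72
position: [0.435, -0.0481, 0.1264]
tool_rot: [0.172, -3.133, 0.002]
ft_force: [-5.6, -0.5, 11.5]
grip_width: 0.005
grip_force: 5.9
```

Call:
drive_tool([
  [[0,0,0.2],[0,0,0],-1],
  [[0,0,0],[0,0,0],-1],
  [[0,0,-2.2],[0,0,0],-1],
  [[0,0,-2.2],[0,0,0],-1],
  [[0,0,-2.2],[0,0,0],-1],
  [[0,0,0],[0,0,0],-1],
  [[0,0,0],[0,0,0],-1],
])

```text
time: 6.6
position: [0.4357, -0.0474, 0.1894]
tool_rot: [0.173, -3.136, 0.0]
ft_force: [0.3, -0.9, 0.0]
grip_width: 0.007
grip_force: 0.3
```

```bash
python3 - <<'E'
from h import *
s=ctrl.get_state();print(s['position'].round(4),s['ft_force'].round(1))
im={n:ctrl.get_image(n) for n in ["wrist","scene"]}
c=np.hstack([cv2.resize(im["wrist"],(400,300)),cv2.resize(im["scene"][180:360,220:460],(400,300))])
cv2.imwrite("pics/s1.png",im["scene"][:,:,::-1]);cv2.imwrite("pics/c3.png",c[:,:,::-1])
E
```

```text
[ 0.4357 -0.0474  0.1894] [ 0.3 -0.9  0. ]
```

View pics/c3.png

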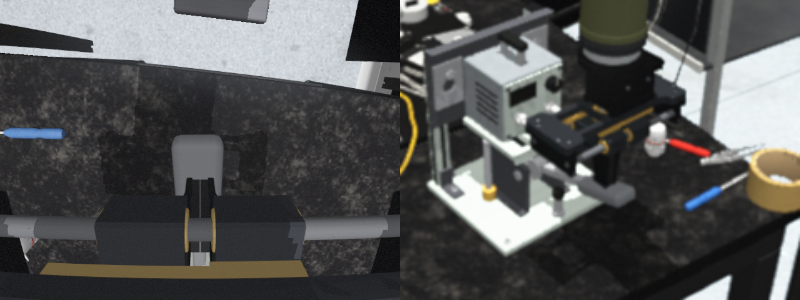

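The pad is back up and centred at column 198. Strokes 2 to 4 are full for certain, because at most 11 mm was preset.

Call:
drive_tool([
  [[0,0,1.2],[0,0,0],-1],
  [[0,0,1.3],[0,0,0],-1],
  [[0,0,1.4],[0,0,0],-1],
  [[0,0,1.4],[0,0,0],-1],
  [[0,0,1.2],[0,0,0],-1],
  [[0,0,0],[0,0,0],-1],
])

```text
time: 7.45
position: [0.4345, -0.0479, 0.125]
tool_rot: [0.172, -3.131, 0.001]
ft_force: [-8.2, -1.2, 16.6]
grip_width: 0.006
grip_force: 8.9
```

Call:
drive_tool([
  [[0,0,-2.2],[0,0,0],-1],
  [[0,0,-2.2],[0,0,0],-1],
  [[0,0,-2.1],[0,0,0],-1],
  [[0,0,0],[0,0,0],-1],
  [[0,0,0],[0,0,0],-1],
])

```text
time: 8.07
position: [0.4358, -0.0474, 0.1891]
tool_rot: [0.173, -3.135, -0.0]
ft_force: [0.5, -0.6, 2.3]
grip_width: 0.005
grip_force: 1.2
```

Call:
drive_tool([
  [[0,0,1.2],[0,0,0],-1],
  [[0,0,1.3],[0,0,0],-1],
  [[0,0,1.4],[0,0,0],-1],
  [[0,0,1.4],[0,0,0],-1],
  [[0,0,1.2],[0,0,0],-1],
  [[0,0,0],[0,0,0],-1],
])

```text
time: 8.82
position: [0.4335, -0.048, 0.1244]
tool_rot: [0.172, -3.129, 0.0]
ft_force: [-10.2, -1.0, 18.5]
grip_width: 0.005
grip_force: 9.6
```

Call:
drive_tool([
  [[0,0,-2.2],[0,0,0],-1],
  [[0,0,-2.2],[0,0,0],-1],
  [[0,0,-2.1],[0,0,0],-1],
  [[0,0,0],[0,0,0],-1],
  [[0,0,0],[0,0,0],-1],
])

```text
time: 9.45
position: [0.4358, -0.0474, 0.189]
tool_rot: [0.173, -3.135, -0.0]
ft_force: [0.1, 0.7, 3.1]
grip_width: 0.006
grip_force: 1.5
```

Call:
drive_tool([
  [[0,0,-0.5],[0,0,0],-1],
  [[0,0,0],[0,0,0],-1],
])

```text
time: 9.7
position: [0.4359, -0.0473, 0.1947]
tool_rot: [0.173, -3.135, -0.001]
ft_force: [0.4, 0.2, 0.8]
grip_width: 0.008
grip_force: 0.0
```

Call:
drive_tool([
  [[0,0,1.3],[0,0,0],-1],
  [[0,0,1.5],[0,0,0],-1],
  [[0,0,1.5],[0,0,0],-1],
  [[0,0,1.5],[0,0,0],-1],
  [[0,0,1.1],[0,0,0],-1],
  [[0,0,0],[0,0,0],-1],
])

```text
time: 10.45
position: [0.4338, -0.048, 0.1255]
tool_rot: [0.172, -3.13, 0.001]
ft_force: [-8.9, -1.5, 14.9]
grip_width: 0.009
grip_force: 8.1
```

Call:
drive_tool([
  [[0,0,-2.3],[0,0,0],-1],
  [[0,0,-2.3],[0,0,0],-1],
  [[0,0,-2.3],[0,0,0],-1],
  [[0,0,0],[0,0,0],-1],
  [[0,0,0],[0,0,0],-1],
])

```text
time: 11.08
position: [0.4354, -0.0473, 0.1938]
tool_rot: [0.173, -3.135, -0.001]
ft_force: [-0.5, -0.9, 0.5]
grip_width: 0.004
grip_force: 0.0
```

```bash
python3 - <<'E'
from h import *
s=ctrl.get_state();print(s['position'].round(4),s['ft_force'].round(1))
cv2.imwrite("pics/s4.png",ctrl.get_image("scene")[:,:,::-1])
a=[cv2.imread(f"pics/{f}.png",0)[195:300,232:300].astype(np.float32) for f in ("scene1","s1","s4")]
for b in a[1:]: 
    for (y0,y1,x0,x1,nm) in [(10,80,28,66,"unit"),(35,60,0,22,"plate")]:
        print(nm,cv2.phaseCorrelate(a[0][y0:y1,x0:x1].copy(),b[y0:y1,x0:x1].copy()))
for z in (.17,.19): print(proj("scene",[.56,-.03,z]))
E
```

```text
[ 0.4354 -0.0473  0.1938] [-0.5 -0.9  0.5]
unit ((-0.1366449186102976, -0.6588277502757123), 0.8319821857743793)
plate ((-0.00013755785419000688, 0.509914344674657), 0.9918518976370494)
unit ((-0.4601509633358347, -1.5375965252350738), 0.21212706930107542)
plate ((0.1993383832676141, 0.8912099424031421), 0.4542155460516612)
[302.6484665  242.96814481]
[302.65374694 235.00139014]
```

Call:
drive_tool([
  [[0,0,1.2],[0,0,0],-1],
  [[0,0,1.3],[0,0,0],-1],
  [[0,0,1.2],[0,0,0],-1],
  [[0,0,0.5],[0,0,0],-1],
  [[0,0,0],[0,0,0],-1],
])

```text
time: 11.75
position: [0.433, -0.048, 0.1519]
tool_rot: [0.172, -3.128, 0.0]
ft_force: [-9.6, -1.2, 14.2]
grip_width: 0.006
grip_force: 7.0
```

Call:
drive_tool([
  [[0,0,0.4],[0,0,0],-1],
  [[0,0,0],[0,0,0],-1],
])

```text
time: 12.0
position: [0.433, -0.048, 0.1482]
tool_rot: [0.172, -3.128, 0.001]
ft_force: [-11.0, -2.2, 15.6]
grip_width: 0.004
grip_force: 8.0
```

Call:
drive_tool([
  [[0,0,0.4],[0,0,0],-1],
  [[0,0,0],[0,0,0],-1],
])

```text
time: 12.25
position: [0.4329, -0.0481, 0.1442]
tool_rot: [0.172, -3.127, 0.001]
ft_force: [-11.5, -2.1, 15.4]
grip_width: 0.007
grip_force: 8.3
```

Not solid yet at 74 mm, so I'll keep going in small steps.

Call:
drive_tool([
  [[0,0,0.4],[0,0,0],-1],
  [[0,0,0],[0,0,0],-1],
])

```text
time: 12.5
position: [0.4328, -0.0481, 0.1402]
tool_rot: [0.172, -3.127, 0.001]
ft_force: [-11.3, -2.0, 16.5]
grip_width: 0.006
grip_force: 8.5
```

Call:
drive_tool([
  [[0,0,0.4],[0,0,0],-1],
  [[0,0,0],[0,0,0],-1],
])

```text
time: 12.75
position: [0.4329, -0.0481, 0.1362]
tool_rot: [0.172, -3.128, 0.001]
ft_force: [-11.0, -1.8, 16.5]
grip_width: 0.004
grip_force: 8.7
```

Call:
drive_tool([
  [[0,0,0.6],[0,0,0],-1],
  [[0,0,0.5],[0,0,0],-1],
  [[0,0,0],[0,0,0],-1],
])

```text
time: 13.12
position: [0.4335, -0.048, 0.1253]
tool_rot: [0.172, -3.129, 0.001]
ft_force: [-9.6, -1.3, 15.6]
grip_width: 0.005
grip_force: 8.5
```

Call:
drive_tool([
  [[0,0,-2.3],[0,0,0],-1],
  [[0,0,-2.3],[0,0,0],-1],
  [[0,0,-2.3],[0,0,0],-1],
  [[0,0,0],[0,0,0],-1],
  [[0,0,0],[0,0,0],-1],
])

```text
time: 13.75
position: [0.4354, -0.0473, 0.1936]
tool_rot: [0.173, -3.134, -0.001]
ft_force: [0.6, 0.5, -0.3]
grip_width: 0.001
grip_force: 0.0
```

Call:
drive_tool([
  [[0,0,1.2],[0,0,0],-1],
  [[0,0,1.3],[0,0,0],-1],
  [[0,0,1.2],[0,0,0],-1],
  [[0,0,0.5],[0,0,0],-1],
  [[0,0,0],[0,0,0],-1],
])

```text
time: 14.38
position: [0.4329, -0.048, 0.1517]
tool_rot: [0.172, -3.127, 0.0]
ft_force: [-9.2, -1.4, 13.6]
grip_width: 0.005
grip_force: 7.0
```

Call:
drive_tool([
  [[0,0,0.4],[0,0,0],-1],
  [[0,0,0],[0,0,0],-1],
])

```text
time: 14.62
position: [0.4329, -0.048, 0.1479]
tool_rot: [0.172, -3.127, 0.0]
ft_force: [-11.7, -0.5, 15.7]
grip_width: 0.007
grip_force: 8.0
```

Call:
drive_tool([
  [[0,0,0.3],[0,0,0],-1],
  [[0,0,0],[0,0,0],-1],
])

```text
time: 14.88
position: [0.4327, -0.048, 0.145]
tool_rot: [0.172, -3.127, 0.001]
ft_force: [-10.4, -1.4, 16.3]
grip_width: 0.007
grip_force: 8.5
```

Call:
drive_tool([
  [[0,0,0.3],[0,0,0],-1],
  [[0,0,0],[0,0,0],-1],
])

```text
time: 15.12
position: [0.4327, -0.048, 0.1423]
tool_rot: [0.172, -3.127, 0.001]
ft_force: [-12.0, -1.0, 18.4]
grip_width: 0.007
grip_force: 9.7
```

Call:
drive_tool([
  [[0,0,0.3],[0,0,0],-1],
  [[0,0,0],[0,0,0],-1],
])

```text
time: 15.38
position: [0.4327, -0.048, 0.1395]
tool_rot: [0.172, -3.127, 0.001]
ft_force: [-12.9, -1.2, 21.1]
grip_width: -0.001
grip_force: 11.0
```

Call:
drive_tool([
  [[0,0,0.3],[0,0,0],-1],
  [[0,0,0],[0,0,0],-1],
])

```text
time: 15.62
position: [0.4328, -0.048, 0.1368]
tool_rot: [0.172, -3.127, 0.001]
ft_force: [-13.9, -1.5, 23.4]
grip_width: 0.005
grip_force: 12.2
```

The force is rising here (18 to 23 N), unlike the previous stroke. I'll pause and look before pressing further.

```bash
python3 - <<'E'
from h import *
im=ctrl.get_image("scene");cv2.imwrite("pics/s6.png",im[:,:,::-1])
f=lambda i:cv2.resize(i[190:300,230:310],(400,550),interpolation=cv2.INTER_CUBIC)
cv2.imwrite("pics/c4.png",np.hstack([f(cv2.imread("pics/scene0.png")),f(im[:,:,::-1])]))
E
```

```text
(no output)
```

View pics/c4.png

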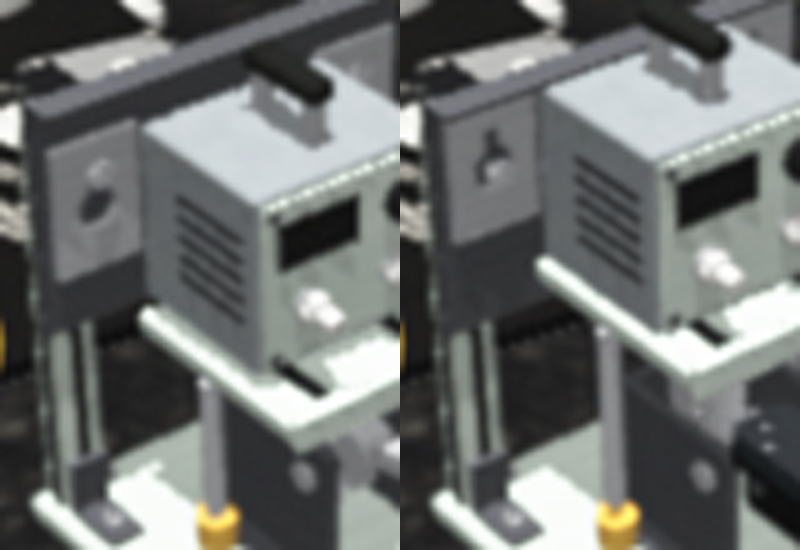

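The right half shows the unit up about 20 mm (8 px), with the ear against the top lip and the stud head in the keyhole's wide end. The upper stop has been reached, so I'll let up and check once it has sunk onto the notch.

Call:
drive_tool([
  [[0,0,-2],[0,0,0],-1],
  [[0,0,-3],[0,0,0],-1],
  [[0,0,-4],[0,0,0],-1],
  [[1,0,-5],[0,0,0],-1],
  [[0,0,-5],[0,0,0],-1],
  [[0,0,-4],[0,0,0],-1],
  [[0,0,0],[0,0,0],-0.3],
])

```text
time: 16.55
position: [0.4275, -0.0486, 0.3686]
tool_rot: [-0.173, 3.133, -0.002]
ft_force: [0.1, 0.6, -0.8]
grip_width: 0.055
grip_force: 0.0
```

```bash
python3 - <<'E'
from h import *
s=ctrl.get_state();p=s['position'];M=R.from_rotvec(s['tool_rot']).as_matrix();print(p.round(4),s['ft_force'].round(1))
sc=ctrl.get_image("scene");w=ctrl.get_image("wrist");tp=ctrl.get_image("top")
cv2.imwrite("pics/s7.png",sc[:,:,::-1]);cv2.imwrite("pics/t7.png",tp[:,:,::-1])
a=cv2.resize(sc[180:300,230:330],(400,480),interpolation=cv2.INTER_CUBIC)
b=cv2.resize(tp[150:270,260:360],(400,480),interpolation=cv2.INTER_CUBIC)
cv2.imwrite("pics/c5.png",np.hstack([a,b])[:,:,::-1])
E
```

```text
[ 0.4275 -0.0486  0.3686] [ 0.1  0.6 -0.8]
```

View pics/c5.png

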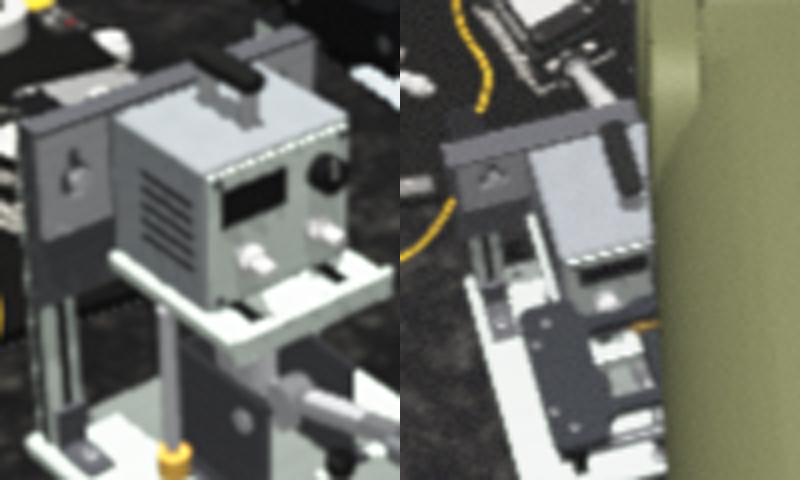

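The stud now sits in the wide end. The handle runs from (200,58) to (255,78) in the scene crop and from (612,125) to (630,195) in the top crop. I'll triangulate it.

```bash
python3 - <<'E'
from h import *
s=ctrl.get_state();p=s['position'];M=R.from_rotvec(s['tool_rot']).as_matrix()
for nm,a,b in [("front",(254,78),(630,192)),("back",(200,58),(613,125))]:
    A=ray("scene",(a[0]/4+230-.4,a[1]/4+180-.4));B=ray("top",((b[0]-400)/4+260-.4,b[1]/4+150-.4))
    t=np.linalg.lstsq(np.c_[A[1],-B[1]],B[0]-A[0],rcond=None)[0]
    x=A[0]+t[0]*A[1];y=B[0]+t[1]*B[1];print(nm,x.round(4),y.round(4), onz("scene",(a[0]/4+229.6,a[1]/4+179.6),.262).round(4),onz("top",((b[0]-400)/4+259.6,b[1]/4+149.6),.262).round(4))
w=np.array([.6100,-.028,.258]);print((M.T@(w-p)*100).round(2))
print(M.round(3))
E
```

```text
front [ 0.5909 -0.0261  0.2627] [ 0.5891 -0.0283  0.2619] [ 0.5921 -0.0268  0.262 ] [ 0.589  -0.0282  0.262 ]
back [ 0.6444 -0.0245  0.2517] [ 0.6427 -0.0267  0.2508] [ 0.6268 -0.0145  0.262 ] [ 0.6358 -0.0257  0.262 ]
[-18.57   0.    10.63]
[[-0.994 -0.11  -0.003]
 [-0.11   0.994  0.001]
 [ 0.003  0.001 -1.   ]]
```

Call:
drive_tool([
  [[-2.5,0,0],[0,0,0],0.3],
  [[-4,0,0],[0,0,0],0.3],
  [[-4.5,0.1,0],[0,0,0],0.3],
  [[-4.5,0,0],[0,0,0],0.3],
  [[-2.5,0,0],[0,0,0],0.3],
  [[-0.6,0,0],[0,0,0],0.3],
  [[0,0,1],[0,0,0],0.3],
  [[0,0,0],[0,0,0],0.3],
])

```text
time: 17.7
position: [0.6097, -0.0273, 0.3557]
tool_rot: [0.173, -3.134, 0.001]
ft_force: [-0.2, -0.3, 0.1]
grip_width: 0.651
grip_force: 0.0
```

```bash
python3 - <<'E'
from h import *
s=ctrl.get_state();p=s['position'];M=R.from_rotvec(s['tool_rot']).as_matrix();print(p.round(4),s['ft_force'].round(1),s['grip_width'])
w=ctrl.get_image("wrist");sc=ctrl.get_image("scene");cv2.imwrite("pics/s8.png",sc[:,:,::-1])
cv2.imwrite("pics/c6.png",np.hstack([cv2.resize(w,(400,300)),cv2.resize(sc[150:300,200:400],(400,300))])[:,:,::-1])
wd=np.array([.6105,-.027,.262]);print((M.T@(wd-p)*100).round(2))
E
```

```text
[ 0.6097 -0.0273  0.3557] [-0.2 -0.3  0.1] 0.6511858536898535
[-0.11  0.02  9.37]
```

View pics/c6.png

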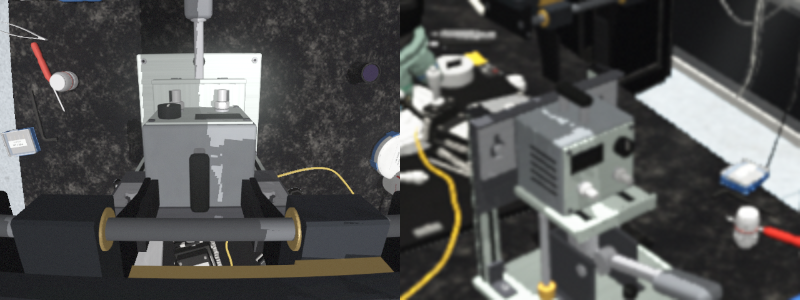

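In the wrist view the handle is at column 200, midway between the fingers (145 and 258), and square to them. I'll descend and grip.

Call:
drive_tool([
  [[0,0,1.5],[0,0,0],0.3],
  [[0,0,1.8],[0,0,0],0.3],
  [[0,0,1.2],[0,0,0],0.3],
  [[0,0,0],[0,0,0],0.3],
])

```text
time: 18.3
position: [0.6104, -0.0272, 0.3104]
tool_rot: [0.173, -3.134, -0.0]
ft_force: [-0.9, -0.2, 0.3]
grip_width: 0.648
grip_force: 0.0
```

Call:
drive_tool([
  [[0,0,0],[0,0,0],-0.4],
  [[0,0,0],[0,0,0],-1],
  [[0,0,0],[0,0,0],-1],
  [[0,0,0],[0,0,0],-1],
  [[0,0,0],[0,0,0],-1],
  [[0,0,0],[0,0,0],-1],
], force=25)

```text
time: 19.05
position: [0.6112, -0.0274, 0.3123]
tool_rot: [-0.173, 3.137, -0.001]
ft_force: [-0.1, -1.5, 0.7]
grip_width: 0.181
grip_force: 25.0
```

Call:
drive_tool([
  [[0.2,0,0],[0,0,0],-1],
  [[0.2,0,0],[0,0,0],-1],
  [[0.2,0,0],[0,0,0],-1],
  [[0,0,0],[0,0,0],-1],
])

```text
time: 19.55
position: [0.6071, -0.0275, 0.3124]
tool_rot: [-0.173, 3.131, 0.001]
ft_force: [8.9, -0.3, -3.5]
grip_width: 0.177
grip_force: 25.0
```

Call:
drive_tool([
  [[0.3,0,0],[0,0,0],-1],
  [[0.3,0,0],[0,0,0],-1],
  [[0,0,0],[0,0,0],-1],
])

```text
time: 19.92
position: [0.601, -0.0278, 0.3124]
tool_rot: [-0.173, 3.131, 0.001]
ft_force: [7.5, 1.4, -3.8]
grip_width: 0.183
grip_force: 25.0
```

Call:
drive_tool([
  [[0.3,0,0],[0,0,0],-1],
  [[0.3,0,0],[0,0,0],-1],
  [[0.3,0,0],[0,0,0],-1],
  [[0,0,0],[0,0,0],-1],
])

```text
time: 20.42
position: [0.592, -0.0286, 0.3124]
tool_rot: [-0.174, 3.131, 0.002]
ft_force: [7.4, 0.4, -3.2]
grip_width: 0.178
grip_force: 25.0
```

It slides at 7.4 N and has moved 19 mm. I'll approach the lip gently.

Call:
drive_tool([
  [[0.3,0,0],[0,0,0],-1],
  [[0.2,0,0],[0,0,0],-1],
  [[0,0,0],[0,0,0],-1],
])

```text
time: 20.8
position: [0.5872, -0.029, 0.3124]
tool_rot: [-0.174, 3.131, 0.002]
ft_force: [7.2, 0.3, -3.7]
grip_width: 0.183
grip_force: 25.0
```

Call:
drive_tool([
  [[0.15,0,0],[0,0,0],-1],
  [[0,0,0],[0,0,0],-1],
])

```text
time: 21.05
position: [0.5859, -0.0292, 0.3124]
tool_rot: [-0.174, 3.131, 0.002]
ft_force: [8.0, 0.6, -3.6]
grip_width: 0.178
grip_force: 25.0
```

Call:
drive_tool([
  [[0.15,0,0],[0,0,0],-1],
  [[0,0,0],[0,0,0],-1],
])

```text
time: 21.3
position: [0.5844, -0.0293, 0.3124]
tool_rot: [-0.174, 3.131, 0.002]
ft_force: [8.7, 0.6, -3.3]
grip_width: 0.18
grip_force: 25.0
```

Call:
drive_tool([
  [[0.1,0,0],[0,0,0],-1],
  [[0,0,0],[0,0,0],-1],
])

```text
time: 21.55
position: [0.5835, -0.0294, 0.3124]
tool_rot: [-0.174, 3.13, 0.002]
ft_force: [8.1, 1.1, -4.3]
grip_width: 0.179
grip_force: 25.0
```

Call:
drive_tool([
  [[0.1,0,0],[0,0,0],-1],
  [[0,0,0],[0,0,0],-1],
])

```text
time: 21.8
position: [0.5825, -0.0295, 0.3124]
tool_rot: [-0.174, 3.131, 0.002]
ft_force: [9.7, 0.1, -3.6]
grip_width: 0.181
grip_force: 25.0
```

Call:
drive_tool([
  [[0.08,0,0],[0,0,0],-1],
  [[0,0,0],[0,0,0],-1],
])

```text
time: 22.05
position: [0.5821, -0.0296, 0.3124]
tool_rot: [-0.174, 3.129, 0.002]
ft_force: [10.5, 0.8, -4.1]
grip_width: 0.183
grip_force: 25.0
```

```bash
python3 - <<'E'
from h import *
s=ctrl.get_state();print(s['position'].round(4),s['tool_rot'].round(4),s['ft_force'].round(1))
w=ctrl.get_image("wrist");sc=ctrl.get_image("scene");cv2.imwrite("pics/s9.png",sc[:,:,::-1])
cv2.imwrite("pics/c7.png",np.hstack([cv2.resize(w[100:400,160:480],(400,375)),cv2.resize(sc[180:300,230:358],(400,375),interpolation=cv2.INTER_CUBIC)])[:,:,::-1])
E
```

```text
[ 0.5821 -0.0296  0.3124] [-1.7390e-01  3.1293e+00  2.0000e-03] [10.5  0.8 -4.1]
```

View pics/c7.png

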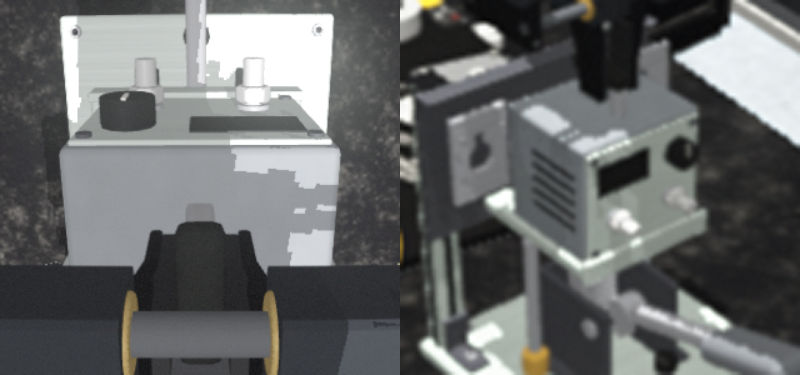

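The unit stands at the front lip, clear of the studs with a visible gap behind the ear, and the force has stalled at 10.5 N. I'll release and withdraw upward.

Call:
drive_tool([
  [[-0.08,0,0],[0,0,0],-1],
  [[0,0,0],[0,0,0],0],
  [[0,0,0],[0,0,0],0.2],
  [[0,0,0],[0,0,0],0.2],
  [[0,0,0],[0,0,0],0.2],
  [[0,0,-1.5],[0,0,0],0.2],
  [[0,0,-3],[0,0,0],0.2],
  [[0,0,-4],[0,0,0],0.2],
  [[0,0,-4],[0,0,0],0.2],
  [[0,0,0],[0,0,0],0.2],
])

```text
time: 23.4
position: [0.5813, -0.03, 0.4422]
tool_rot: [-0.173, 3.129, -0.002]
ft_force: [-1.1, 0.6, -0.0]
grip_width: 0.6
grip_force: 0.0
```

```bash
python3 - <<'E'
from h import *
s=ctrl.get_state();print(s['position'].round(4),s['ft_force'].round(1),s['grip_width'])
w=ctrl.get_image("wrist");sc=ctrl.get_image("scene");cv2.imwrite("pics/s10.png",sc[:,:,::-1])
cv2.imwrite("pics/c8.png",np.hstack([cv2.resize(w[0:360,80:560],(400,300)),cv2.resize(sc[180:300,230:390],(400,300),interpolation=cv2.INTER_CUBIC)])[:,:,::-1])
E
```

```text
[ 0.5813 -0.03    0.4422] [-1.1  0.6 -0. ] 0.6003527693733809
```

View pics/c8.png

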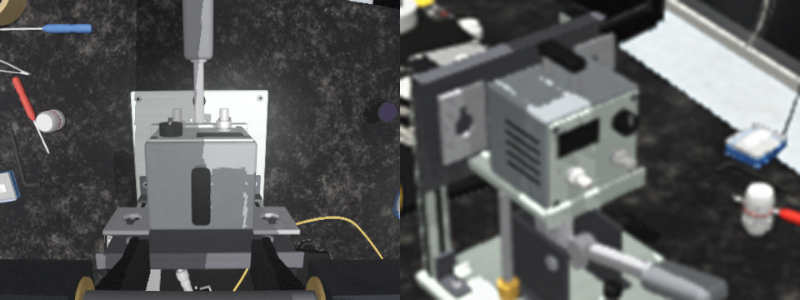

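The unit is free-standing, straight, and off the studs, and the loupe, objective and screwdriver look untouched. I'll make one numeric check of the travel, using the front-panel shift between frames s7 and s10.

```bash
python3 - <<'E'
from h import *
Q=R.from_euler('z',np.radians(6.3)).as_matrix();o=np.array([.602,-.029,0])
a=cv2.imread("pics/s7.png",0);b=cv2.imread("pics/s10.png",0)
P=lambda dx,q:proj("scene",o+Q@(np.array([8.5-dx,0,140])+q)/1000)
for nm,q,h in [("window",np.array([-42,18,62]),(9,10)),("window+knob",np.array([-42,0,55]),(14,16)),("adapter",np.array([-50,20,30]),(7,7))]:
    u,v=P(0,q).round().astype(int);t=a[v-h[0]:v+h[0],u-h[1]:u+h[1]]
    L=30;r=b[v-h[0]-L:v+h[0]+L,u-h[1]-L:u+h[1]+L]
    k=4;m=cv2.matchTemplate(cv2.resize(r,None,fx=k,fy=k,interpolation=2),cv2.resize(t,None,fx=k,fy=k,interpolation=2),5)
    _,s,_,l=cv2.minMaxLoc(m);print(nm,(u,v),round(s,3),np.array(l)/k-L,[(P(d,q)-P(0,q)).round(1).tolist() for d in (20,24,28)])
E
```

```text
window (np.int64(295), np.int64(231)) 0.989 [8.   5.75] [[5.9, 3.9], [7.2, 4.7], [8.4, 5.5]]
window+knob (np.int64(302), np.int64(231)) 0.968 [8.   5.75] [[6.0, 3.9], [7.2, 4.7], [8.4, 5.4]]
adapter (np.int64(297), np.int64(246)) 0.814 [7.   5.25] [[5.9, 4.1], [7.1, 4.9], [8.3, 5.7]]
```

The panel shift is about 28 mm, which matches the lip distance, so I'll hand the job in.

```bash
python3 -c "
from bench import ctrl
print(ctrl.close_job())"
```

```text
the job is handed in; nothing more can be done
None
```

I pumped the lift until the unit reached its upper stop, drew the unit about 28 mm forward off the studs to the deck's front lip, let it go and handed the job in at about 23.5 s; on the last stroke I pressed to about 23 N and 5 mm past where the lever should have turned solid before letting up.

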